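# Snap the centrifuge rotor on and prove it holds

## Task

Put the rotor on the spindle of the small centrifuge and press it straight down, gently, until it has snapped home. Then prove that it holds: pull it straight up with a slowly rising force until the spindle carries about 14 N, keep that pull for about a second (never more than 18 N), ease off and let go, leaving the rotor locked on the spindle. Disturb nothing else on the bench.

Things in the scene. Friction and masses are not known exactly. Their poses are not given: they have to be found in the camera images.
- rotor: Loose grey plastic rotor, 140 g (may be 20% lighter or heavier), upright on the bench at the start: a disc 86 mm across, 9 mm high at its edge, sloping up to 26 mm, with eight dark tube slots and a round grip hub on top. Origin: centre of its underside; z up along its axis; round, so its yaw does not matter. Bore in the underside: 19 mm wide through a 6 mm deep lip, wider above, 22 mm deep.
- rotor_hub (a point): Point on the rotor's axis, 45 mm above its underside, in the round grip hub: 28 mm in diameter, from 26 to 56 mm above the underside.
- centrifuge: The fixed small centrifuge: round white drive unit 170 mm across with a small switch panel, and on it a shallow open grey bowl, 144 mm across at the rim, lid off, with a steel spindle upright in its middle. Origin: centre of its underside on the bench; z up, along the spindle's axis.
- bowl_centre (a point): Point on the spindle's axis at the height of the bowl's rim, 85 mm above the bench. The spindle is a post 15 mm in diameter, tapered at the top, 21 mm tall above a shoulder 34 mm across on which the rotor's underside sits. How high the drive hangs varies and is not measured: with no load the shoulder lies anywhere from 69 to 81 mm above the bench.
- catches (a point): Nominal point on the spindle's axis where three sprung catches stick out to 12 mm. The rotor going down meets them 18 mm above the shoulder; the push rises to 6-12 N at 9 mm, then drops to 1-4 N (unlocked) until it snaps in about 1 mm above the shoulder; on it the push rises 4 N a mm. 16 N always seats it; over 24 N harms the drive. Locked, it has 1-2 mm of play upward, then they hold over 25 N.
- spindle (a joint): Up and down movement of the spindle on its rubber mount, in m, 0 with nothing on it, positive upward. The mount is a spring of 4 N per mm: +0.0035 means that the spindle carries a pull of 14 N (the upward pull on the rotor less the rotor's weight), -0.004 a push of 16 N.
- flask: Bystander: conical glass flask, 72 mm across, 97 mm tall, origin under its centre.
- beaker: Bystander: glass beaker, 70 mm across, 85 mm tall, origin under its centre.
- lid: Bystander: the centrifuge's clear round lid lying on the bench, 124 mm across, 45 mm tall with its knob, origin under its centre.
- tube_rack: Bystander: aluminium tube rack 210 x 85 mm, 59 mm tall, with glass tubes to 99 mm, origin under its centre.
- wash_bottle: Bystander: white plastic bottle, 64 mm across, 160 mm tall, origin under its centre.
- spatula: Bystander: narrow steel laboratory spatula 170 mm long, 5 mm thick, lying flat, origin under its middle.
There are look-alikes about, which are no part of the job. Leave any pink, purple or turquoise look-alike of the rotor alone.

How it is judged:
By the outcome, as a careful person would: the job done as asked, in the order asked, and still so for the second after the job is handed in, with the robot touching nothing.
It also fails if it takes over 69 s, if anything falls off the work surface, if the arm or the gripper's body presses on something with over 40 N, if the wrist force passes 120 N, or if a joint passes its speed limit or range.

## Robot

A 7-joint arm with a two-finger parallel gripper is mounted at the origin on the work surface. World frame = base frame: x ahead of the robot, y to its left, z up, the work surface at z = 0. Lengths are in m, angles in degrees, forces in N, time in s.
With the tool pointing down it reaches from about 0.35 to 0.775 m from the base axis. Payload 3.1 kg.
Tool frame: the origin (TCP) lies on the centre line of the jaws, within the pads' length; the fingertips stand 17 mm ahead of it and the grasp point (between the pads) lies 2 mm behind it (robot.tip_reach is the distance from the TCP to the fingertips, in m); z points along the fingers, y is the line along which they close (so a half turn about z gives the same grasp; the last joint's range is limited). The gripper opens to 85 mm and grips with 20 to 120 N. Pads are 22 mm wide; open, the fingers measure 114 mm over their backs; the gripper's body (76 mm by 85 mm) begins 54 mm behind the grasp point. The pads swing forward as they close: fully open they stand 13 mm farther back than shut.
Start: joints at [-71.66, 17.813, 0.802, 86.603, -0.252, 75.585, -1.558], TCP at [0.195, 0.514, 0.248] pointing down, gripper open.
Joint ranges: [-154.91, 154.91], [-16.99, 109.72], [-72.82, 74.43], [7.12, 147.25], [-82.49, 262.49], [11.32, 116.49], [-174.64, 174.64]. Speed limits (degrees/s): [159.86, 159.86, 180, 180, 180, 180, 180].

## Interface

Orientations are given as [roll, pitch, yaw] about the fixed x, y, z axes, in that order (R = Rz(yaw) Ry(pitch) Rx(roll)).
In Python, from station import robot, fingers, vision, workorder, recognise gives the robot as it stands. Calls block until the motion is done:
- robot.move_to(position, orientation): joint-space move of the TCP to a pose.
- robot.line_to(position, orientation=None, velocity=0.15, f_stop=None): straight line of the TCP; orientation=None keeps the orientation; velocity is the mean speed in m/s. With f_stop (N) it stops when the force on the tool has changed by that much, and returns True; else False.
- robot.move_j(angles): joint-space move.
- fingers.gripper_to(opening, force=None): opening from 0.0 (shut) to 1.0 (fully open); force is the grip in N (None keeps the last); returns when the fingers have stopped.
- robot.pause(seconds).
- robot.inverse_kinematics(position, orientation): joint angles nearest the present ones, or None.
- vision.grab_frame(name): name is "scene" or "side" or "wrist"; returns the picture (420x560x3 uint8, red, green, blue); there is no depth.
- vision.calibration(name): a dict with "mtx" (3x3 intrinsics, pixels), "extrinsics" (4x4, takes a point from world to camera coordinates); the wrist camera has in their place "T_tool_cam" (4x4, takes a point from camera to tool coordinates, whose origin is the TCP and whose axes are the flange's). Camera axes: x right, y up, looking along -z (the intrinsics and any distortion apply to the point x, -y, -z); pixel columns grow to the right and rows downward; lengths in m; the calibration is good to about 2 mm. A picture is of the moment at which its call begins: read the wrist's pose just before it. calibration takes no time and is no camera call.
A pose or a line that the arm cannot do raises robot.PlanningError and nothing moves.
- workorder.close_job(): hands the job in; it is judged then, once.
Trained networks look in the newest picture that a camera, given by its name, has taken for a name from the list of things; names that differ only in an ending like _2 or _b are one class to them, and where a whole thing is asked for, a point or a joint stands for the part that bears it (a point fixed in the world has none). Each returns a list of dicts, best first, with "p" (0 to 1); they miss things now and then, are a little off and sometimes report something else, mostly with a low value. They report only what shows in the picture. A call takes as long as a camera call. They do not tell look-alikes from the thing itself.
- recognise(label, camera): "rect" ([centre column, centre row, width, height] in pixels, round what is visible of it).
Readings, each from a call of its own:
- robot.current_time_s(): time.
- robot.current_joint_positions(): joint angles.
- robot.current_dq(): joint speeds.
- robot.current_joint_torque(): joint torques, N m.
- robot.current_tool_pos(): TCP position.
- robot.current_eef_rot(): TCP orientation.
- robot.current_contact_force(): force on the tool from outside, world axes, zero at the start.
- robot.current_torque(): the same for the moment, N m.
- robot.current_finger_gap(): opening from 0.0 (shut) to 1.0 (fully open).
- robot.current_gripper_force(): force on a finger pad.
Only numpy, scipy, OpenCV 4.12 (cv2) and the standard library are available. Lean on these libraries where they do the work, as an engineer would, in place of code of your own. Each camera call takes 0.05 s, during which the arm holds its last target. There are 200 camera calls.

## Working session

There is one attempt and no reset: what is moved stays moved. The work goes in short steps, each a Python script; the robot and the scene stay as the last script left them, time stands still between calls to the robot, and variables do not carry over. Pictures are saved under pics/ and viewed, at most 10 in all, crops included, and the job is handed in when it is done.

```bash
ls; mkdir -p pics
python3 - <<'E'
from station import robot, fingers, vision, workorder, recognise
import cv2,numpy as np
ims=[]
for c in ("scene","side"):
    im=vision.grab_frame(c); ims.append(im)
    for l in ("rotor","rotor_hub","centrifuge","bowl_centre","lid"):
        print(c,l,[(np.round(d["rect"]).tolist(),round(d["p"],2)) for d in recognise(l,c)])
    k=vision.calibration(c); print({a:np.round(b,3).tolist() if hasattr(b,'shape') or isinstance(b,list) else b for a,b in k.items()})
    cv2.imwrite(f"pics/{c}0.png",im[...,::-1])
print(vision.calibration("wrist"),robot.current_time_s(),robot.current_eef_rot())
E
```

```text
pics
scene rotor [([221.0, 321.0, 41.0, 37.0], 0.73), ([296.0, 293.0, 41.0, 40.0], 0.67), ([287.0, 248.0, 29.0, 33.0], 0.63), ([212.0, 256.0, 31.0, 42.0], 0.28)]
scene rotor_hub [([290.0, 248.0, 36.0, 32.0], 0.9), ([354.0, 280.0, 38.0, 40.0], 0.86), ([298.0, 292.0, 45.0, 42.0], 0.81), ([176.0, 155.0, 25.0, 54.0], 0.65), ([219.0, 321.0, 43.0, 41.0], 0.62)]
scene centrifuge [([256.0, 193.0, 66.0, 59.0], 0.7), ([254.0, 179.0, 13.0, 10.0], 0.27)]
scene bowl_centre [([255.0, 191.0, 59.0, 59.0], 0.82), ([369.0, 368.0, 121.0, 104.0], 0.46)]
scene lid [([280.0, 159.0, 40.0, 27.0], 0.57)]
{'mtx': [[502.995, 0.0, 281.441], [0.0, 502.995, 208.772], [0.0, 0.0, 1.0]], 'extrinsics': [[-0.878, 0.478, 0.021, 0.491], [-0.26, -0.513, 0.818, 0.05], [0.402, 0.713, 0.574, -1.463], [0.0, 0.0, 0.0, 1.0]]}
side rotor [([276.0, 242.0, 32.0, 26.0], 0.83), ([243.0, 277.0, 38.0, 37.0], 0.68), ([297.0, 295.0, 38.0, 36.0], 0.59), ([172.0, 270.0, 41.0, 35.0], 0.58)]
side rotor_hub [([241.0, 279.0, 32.0, 37.0], 0.87), ([172.0, 269.0, 36.0, 28.0], 0.86), ([277.0, 239.0, 31.0, 27.0], 0.71)]
side centrifuge [([299.0, 
[... 240 characters left out ...]
rinsics': [[-0.982, -0.188, -0.016, 0.542], [0.095, -0.568, 0.817, -0.132], [-0.162, 0.801, 0.576, -0.941], [0.0, 0.0, 0.0, 1.0]]}
{'mtx': array([[349.79173161,   0.        , 277.75418377],
       [  0.        , 349.79173161, 210.6283104 ],
       [  0.        ,   0.        ,   1.        ]]), 'T_tool_cam': array([[ 3.89600632e-04,  9.57339313e-01,  2.88965896e-01,
         7.45384136e-02],
       [ 9.99999916e-01, -3.35148475e-04, -2.37916616e-04,
         3.04917623e-04],
       [-1.30920451e-04,  2.88965964e-01, -9.57339362e-01,
        -1.26382446e-01],
       [ 0.00000000e+00,  0.00000000e+00,  0.00000000e+00,
         1.00000000e+00]])} 0.6 [1.79996598e+02 3.18737689e-04 1.59275539e+02]
```

View pics/scene0.png

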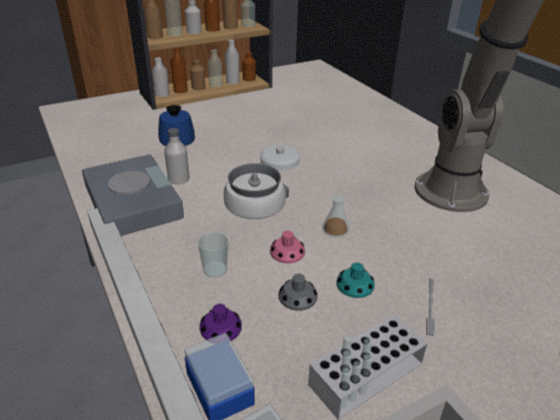

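View pics/side0.png

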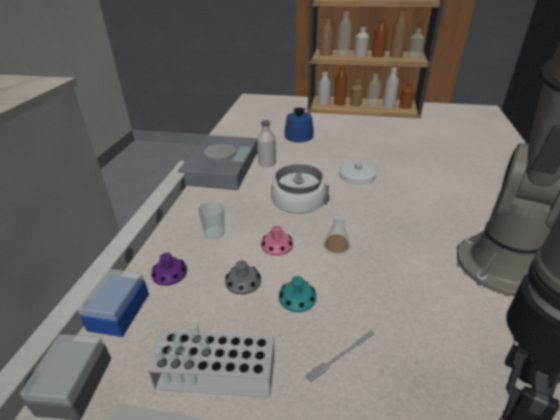

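The grey rotor is at scene (298,292) / side (242,277), and the pink, purple and teal ones are look-alikes. The centrifuge is at scene (255,190) / side (299,188), with its spindle tip near scene (255,180) / side (299,179). I'll triangulate these, then look with the wrist camera.

```bash
cat > h.py <<'E'
from station import robot, fingers, vision, workorder, recognise
import cv2,numpy as np
from scipy.spatial.transform import Rotation as Ro
F=np.diag([1,-1,-1,1.])
def cam(n):
    k=vision.calibration(n)
    if n!="wrist": return k["mtx"],(F@k["extrinsics"])[:3]
    T=np.eye(4);T[:3,:3]=Ro.from_euler("xyz",robot.current_eef_rot(),degrees=True).as_matrix();T[:3,3]=robot.current_tool_pos()
    return k["mtx"],(F@np.linalg.inv(T@k["T_tool_cam"]))[:3]
def proj(c,p): q=c[0]@c[1]@np.r_[p,1]; return q[:2]/q[2]
def tri(c1,u1,c2,u2):
    X=cv2.triangulatePoints(c1[0]@c1[1],c2[0]@c2[1],np.float64(u1).reshape(2,1),np.float64(u2).reshape(2,1)).ravel(); return X[:3]/X[3]
def onplane(c,u,z):
    R,t=c[1][:,:3],c[1][:,3]; o=-R.T@t; d=R.T@np.linalg.inv(c[0])@np.r_[u,1]; return o+d*(z-o[2])/d[2]
E
python3 - <<'E'
from h import *
s,d=cam("scene"),cam("side")
for n,a,b in(("hubtop",(298.5,279),(242,265)),("rotor",(298,293),(242.5,278)),("spindle tip",(255,176),(299,175)),("flask",(336,220),(337,238)),("beaker",(214,255),(212,220)),("lid",(280,158),(357,172)),("teal",(356,281),(297,292)),("pink",(288,246),(277,240))): 
    X=tri(s,a,d,b); print(n,X.round(3),proj(s,X).round()-a)
E
```

```text
hubtop [0.608 0.165 0.052] [0.5 0. ]
rotor [0.609 0.167 0.013] [0. 0.]
spindle tip [ 0.532 -0.201  0.087] [0. 0.]
flask [0.402 0.002 0.031] [0. 1.]
beaker [0.736 0.004 0.046] [0. 0.]
lid [ 0.36  -0.374  0.014] [0. 0.]
teal [0.477 0.196 0.017] [0. 0.]
pink [0.555 0.025 0.02 ] [0. 0.]
```

```bash
python3 - <<'E'
from h import *
def look(p,yaw,name):
    robot.move_to(p,[180,0,yaw]); robot.pause(.2)
    c=cam("wrist"); im=vision.grab_frame("wrist"); cv2.imwrite(f"pics/{name}.png",im[...,::-1]); np.savez(name+".npz",K=c[0],P=c[1])
    print(name,robot.current_tool_pos().round(4),robot.current_time_s())
    return c
c=look([.608,.166,.20],90,"wr1")
for l in("rotor","rotor_hub"): print(l,[(np.round(d["rect"],1).tolist(),round(d["p"],2)) for d in recognise(l,"wrist")])
print(proj(c,(.608,.166,.056)),proj(c,(.608,.166,.009)))
c=look([.532,-.201,.24],90,"ws1")
for l in("centrifuge","bowl_centre","spindle"): print(l,[(np.round(d["rect"],1).tolist(),round(d["p"],2)) for d in recognise(l,"wrist")])
print(proj(c,(.532,-.201,.085)),proj(c,(.532,-.201,.096)))
c=look([.532,-.201,.24],0,"ws2")
for l in("centrifuge","bowl_centre"): print(l,[(np.round(d["rect"],1).tolist(),round(d["p"],2)) for d in recognise(l,"wrist")])
print(proj(c,(.532,-.201,.085)))
E
python3 -c "
import cv2,numpy as np
cv2.imwrite('pics/m.png',cv2.resize(np.vstack([np.hstack([cv2.imread('pics/%s.png'%n) for n in('wr1','ws1')]),np.hstack([cv2.imread('pics/ws2.png')]*2)]),(800,600)))"
```

```text
wr1 [0.6077 0.167  0.2001] 2.8083
rotor [([226.7, 326.4, 83.9, 86.5], 0.95), ([476.6, 185.3, 95.3, 92.8], 0.95), ([133.7, 161.2, 96.8, 94.4], 0.89), ([278.4, 189.8, 93.9, 92.5], 0.77)]
rotor_hub [([278.1, 194.1, 91.9, 93.2], 0.91), ([133.1, 159.4, 99.1, 88.6], 0.69), ([228.4, 326.2, 85.5, 83.0], 0.66), ([476.0, 185.5, 98.7, 94.4], 0.59)]
[279.11912097 203.53416951] [278.90150008 189.98848572]
ws1 [ 0.5326 -0.1998  0.2398] 4.5667
centrifuge [([274.6, 192.3, 182.5, 182.3], 0.81)]
bowl_centre [([273.0, 191.5, 187.8, 185.4], 0.79)]
spindle [([278.1, 196.3, 42.9, 37.7], 0.72)]
[277.81522512 200.39621401] [277.82178116 203.96289117]
ws2 [ 0.5319 -0.201   0.24  ] 6.25
centrifuge [([283.8, 184.0, 179.9, 180.0], 0.89)]
bowl_centre [([283.0, 183.9, 174.3, 186.2], 0.61)]
[278.44694987 196.77750771]
```

View pics/m.png

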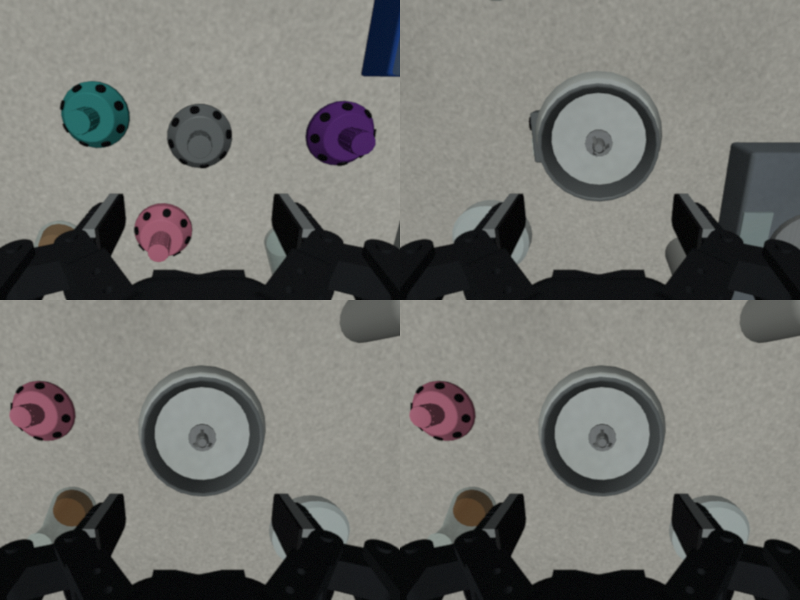

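The montage shows the grey rotor centred in the first view at about (278,190), and the bowl with its spindle near (278,200) in ws1 and (283,192) in ws2. I'll zoom in to measure these properly.

Run:
```python
import cv2,numpy as np
o=[]
for n,(x,y),h in(('wr1',(278,195),60),('ws1',(277,200),100),('ws2',(283,190),100)):
    im=cv2.imread(f'pics/{n}.png')[y-h:y+h,x-h:x+h]; o.append(cv2.resize(im,(400,400),interpolation=cv2.INTER_CUBIC))
for n,(x,y) in(('ws1',(277,200)),('ws2',(283,190))):
    pass
im=[cv2.resize(cv2.imread(f'pics/{n}.png')[y-30:y+30,x-30:x+30],(400,400),interpolation=cv2.INTER_CUBIC) for n,x,y in(('ws1',277,200),('ws2',283,190))]
a=np.vstack([np.hstack([o[0],o[1],o[2]]),np.hstack([im[0],im[1],o[0]*0])])
cv2.imwrite('pics/z.png',cv2.resize(a,(800,533)))
```

```text
(no output)
```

View pics/z.png

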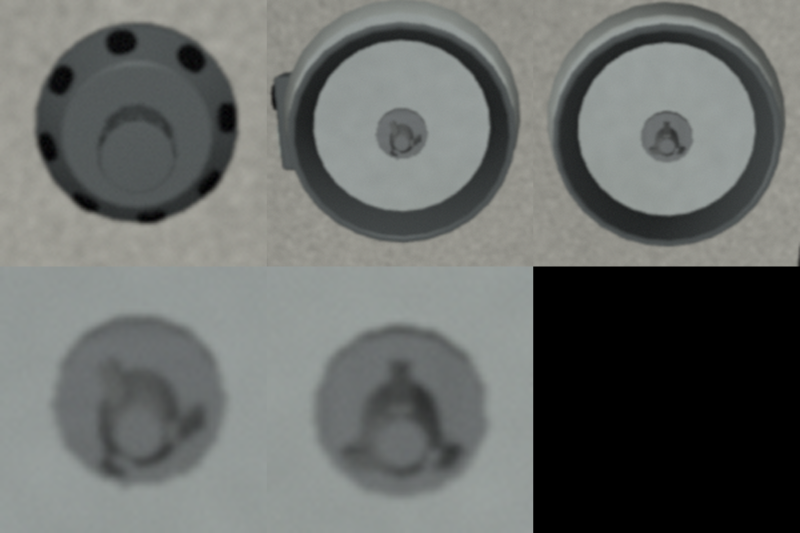

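Run:
```python
from h import *
from scipy.optimize import least_squares
L=lambda n:(lambda z:(z["K"],z["P"]))(np.load(n+".npz"))
w1,w2,r=L("ws1"),L("ws2"),L("wr1")
obs=[(w1,(278.5,199.7),0,0),(w1,(277.8,206.7),0,.021),(w2,(283.2,192),0,0),(w2,(283.8,198.9),0,.021),(r,(279.7,204.8),1,.056),(r,(279.4,189.7),1,.007)]
def res(v):
    o=[]
    for c,u,k,dz in obs:
        X=np.r_[v[:2],v[2]+dz] if k==0 else np.r_[v[3:5],dz]
        P=c[1].copy(); P[:,3]+=np.r_[v[5:7],0]
        o+=list(proj((c[0],P),X)-u)
    return np.r_[o,v[5:7]*1000/2]
s=least_squares(res,[.532,-.2,.075,.608,.166,0,0],x_scale=.01); print(s.x.round(4),s.fun.round(1))
s=s.x
for z in(.07,.075,.08): print(z,onplane(w1,(278.5,199.7),z),onplane(w2,(283.2,192),z))
print(onplane(r,(279.7,204.8),.056),onplane(r,(279.4,189.7),.007))
```

```text
[ 5.319e-01 -2.048e-01  6.980e-02  6.081e-01  1.652e-01  4.000e-04
 -2.000e-04] [-0.4  0.2  0.3 -0.1  0.1  0.4 -0.1 -0.4  0.  -0.4 -0.   0.5  0.2 -0.1]
0.07 [ 0.53261797 -0.20440285  0.07      ] [ 0.53243269 -0.20516695  0.07      ]
0.075 [ 0.53260106 -0.20306828  0.075     ] [ 0.53364774 -0.20508623  0.075     ]
0.08 [ 0.53258416 -0.20173371  0.08      ] [ 0.53486279 -0.2050055   0.08      ]
[0.60847044 0.16494565 0.056     ] [0.60847511 0.16580379 0.007     ]
```

Run:
```python
from h import *
O=[180,0,90]
robot.move_to([.6083,.1653,.13],O)
robot.line_to([.6083,.1653,.0465],O,velocity=.08)
fingers.gripper_to(0.0,80)
print(robot.current_tool_pos(),robot.current_finger_gap(),robot.current_gripper_force(),robot.current_contact_force())
robot.line_to([.6083,.1653,.19],O,velocity=.12); robot.pause(.2)
print(robot.current_tool_pos(),robot.current_finger_gap(),robot.current_gripper_force(),robot.current_contact_force())
robot.line_to([.5323,-.2046,.19],O,velocity=.15); robot.pause(.3)
print(robot.current_tool_pos(),robot.current_contact_force(),robot.current_time_s())
for c in("side","scene"):
    im=vision.grab_frame(c); k=cam(c); u=proj(k,(.5323,-.2046,.12)).astype(int); x,y=u
    cv2.imwrite(f"pics/carry_{c}.png",cv2.resize(im[y-70:y+70,x-70:x+70,::-1],(400,400),interpolation=cv2.INTER_CUBIC))
cv2.imwrite("pics/carry.png",np.hstack([cv2.imread(f"pics/carry_{c}.png") for c in("side","scene")]))
```

```text
[0.60869471 0.16534347 0.04702128] 0.3039375149435394 79.22926425933838 [ 0.60971561 -0.20775548  2.83508102]
[0.60794111 0.16525757 0.18928498] 0.29984273903478686 79.08964991569519 [ 0.04121579  0.35508437 -1.09420745]
[ 0.5323442 -0.2044391  0.1900066] [-0.77359673  0.32432368 -1.06439878] 14.0833
```

View pics/carry.png

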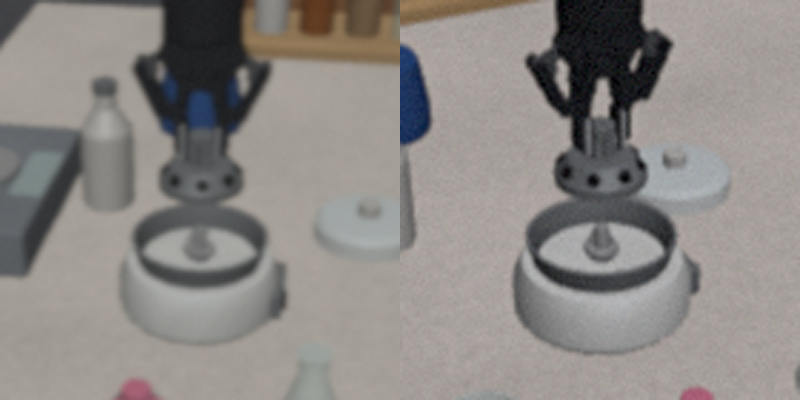

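Rotor held level and centred over the spindle. I'll lower it in small steps, watching the force.

Run:
```python
from h import *
robot.line_to([.5323,-.2046,.147],velocity=.08); robot.pause(.3)
b=np.array(robot.current_contact_force()); t0=robot.current_time_s(); print(b,t0)
z=.147; log=[]
while z>.105:
    z-=.001
    hit=robot.line_to([.5323,-.2046,z],velocity=.01,f_stop=8)
    robot.pause(.05)
    f=np.array(robot.current_contact_force())-b; p=robot.current_tool_pos()
    print(round(z,4),np.round(p,4),f.round(1),"HIT" if hit else "")
    if f[2]>15.5 or np.hypot(*f[:2])>6 or robot.current_time_s()-t0>16: break
print(robot.current_time_s(),robot.current_finger_gap())
```

```text
[-0.17078724 -0.03169583 -1.31211328] 15.1667
0.146 [ 0.5323 -0.2046  0.146 ] [ 1.1  0.6 -1. ] 
0.145 [ 0.5322 -0.2046  0.1449] [-0.   0.3  1.1] 
0.144 [ 0.5323 -0.2046  0.1439] [-0.3  0.5 -0.4] 
0.143 [ 0.5322 -0.2046  0.1429] [-0.1  0.3 -0.4] 
0.142 [ 0.5323 -0.2046  0.142 ] [ 0.8 -0.2  0.2] 
0.141 [ 0.5323 -0.2046  0.141 ] [0.7 0.2 0.1] 
0.14 [ 0.5323 -0.2046  0.14  ] [ 0.3 -0.2  0.3] 
0.139 [ 0.5323 -0.2046  0.139 ] [0.1 0.2 0.2] 
0.138 [ 0.5323 -0.2046  0.138 ] [-0.7  0.4  0.3] 
0.137 [ 0.5323 -0.2046  0.1369] [ 0.6  0.4 -0.7] 
0.136 [ 0.5323 -0.2045  0.136 ] [ 0.5 -0.2  0.3] 
0.135 [ 0.5324 -0.2044  0.135 ] [ 0.3  0.4 -1.2] 
0.134 [ 0.5325 -0.2043  0.1341] [-0.3  0.9  1. ] 
0.133 [ 0.5327 -0.2044  0.1332] [0.5 0.9 1.2] 
0.132 [ 0.5326 -0.2045  0.1322] [1.5 3.4 1.9] 
0.131 [ 0.5325 -0.2046  0.1312] [0.7 1.6 4. ] 
0.13 [ 0.5325 -0.2047  0.1302] [0.8 1.5 5.8] 
0.129 [ 0.5325 -0.2047  0.1292] [0.8 1.9 7.2] 
0.128 [ 0.5325 -0.2047  0.1283] [1.6 2.1 6.9] 
0.127 [ 0.5326 -0.2048  0.1275] [2.  1.8 7.7] 
0.126 [ 0.5327 -0.2048  0.1267] [1.1 2.5 8.5] 
0.125 [ 0.5321 -0.2043  0.1242] [1.7 1.  0.9] 
0.124 [ 0.5321 -0.2044  0.1237] [2.4 3.1 1.8] 
0.123 [ 0.5322 -0.2045  0.1229] [2.2 1.7 2.6] 
0.122 [ 0.5322 -0.2045  0.1218] [1.4 2.5 2.3] 
0.121 [ 0.5323 -0.2046  0.1209] [1.1 1.8 2.8] 
0.12 [ 0.5314 -0.2052  0.1195] [ 0.5 -0.2 -0.1] 
0.119 [ 0.5318 -0.205   0.1188] [-0.2  0.5 -0.6] 
0.118 [ 0.532  -0.2049  0.1182] [-1.3 -0.3  3.1] 
0.117 [ 0.5321 -0.2049  0.1174] [-3.   0.6  5.7] 
0.116 [ 0.5321 -0.2049  0.1167] [-2.5  0.5  8. ] 
0.115 [ 0.5321 -0.205   0.1161] [-4.   1.6 10.3] 
0.114 [ 0.5321 -0.205   0.1155] [-5.5  0.9 12.4] 
0.113 [ 0.5321 -0.205   0.115 ] [-5.1  0.6 14.5] 
0.112 [ 0.5322 -0.205   0.1146] [-6.1  2.2 18.2] 
25.6667 0.3041950498957209
```

The snap shows at z≈0.12, with a slope of about 4 N/mm after it, so the rotor is seated. Next: ease off, then the slow pull test.

Run:
```python
from h import *
b=np.array([-.1708,-.0317,-1.2])
def F(n=4):
    a=[]
    for _ in range(n): robot.pause(.02); a.append(robot.current_contact_force())
    return np.mean(a,0)-b
z=.112; t0=robot.current_time_s()
def step(dz):
    global z
    z+=dz; robot.line_to([.5322,-.2048,z],velocity=.008)
    f=F(); print(round(z,5),np.round(robot.current_tool_pos(),4),f.round(1),round(robot.current_time_s(),2)); return -f[2]
p=-99
while p<13.4 and z<.130 and robot.current_time_s()-t0<20:
    p=step(.001 if p<-3 else .0005 if p<11 else .00025)
    if robot.current_tool_pos()[2]>.127: print("too high");break
else:
    t=robot.current_time_s()
    while robot.current_time_s()-t<1.15: 
        f=F(5); print("hold",f.round(1))
        e=14+f[2]
        if abs(e)>.7: z+=np.clip(e*.0003,-.0003,.0003); robot.line_to([.5322,-.2048,z],velocity=.008)
    while p>1 and z>.1185: p=step(-.001)
print(robot.current_time_s(),robot.current_finger_gap(),z)
```

```text
0.113 [ 0.5321 -0.205   0.115 ] [-5.5  2.  14.4] 26.01
0.114 [ 0.5321 -0.205   0.1155] [-4.6  1.3 12.8] 26.35
0.115 [ 0.5321 -0.2049  0.1161] [-3.5  0.9  9.8] 26.69
0.116 [ 0.5321 -0.2049  0.1167] [-3.3  0.5  7.5] 27.03
0.117 [ 0.5321 -0.2049  0.1171] [-2.7  0.6  5.5] 27.38
0.118 [ 0.5322 -0.2049  0.1178] [-1.9 -0.1  3.7] 27.72
0.119 [ 0.5327 -0.2043  0.1187] [ 0.3 -0.   0.3] 28.06
0.1195 [ 0.5321 -0.2046  0.1193] [ 0.1 -0.6 -0.5] 28.38
0.12 [ 0.5322 -0.2048  0.12  ] [-0.   0.1 -0.7] 28.69
0.1205 [ 0.5321 -0.2048  0.1204] [-0.   0.3 -0.7] 29.01
0.121 [ 0.5321 -0.2047  0.1208] [ 0.2 -0.1 -2.2] 29.32
0.1215 [ 0.5321 -0.2047  0.1212] [ 1.2 -0.1 -3.5] 29.64
0.122 [ 0.5321 -0.2047  0.1217] [ 0.6 -0.6 -5.6] 29.96
0.1225 [ 0.532  -0.2046  0.1222] [ 1.3 -0.3 -7.3] 30.27
0.123 [ 0.532  -0.2047  0.1227] [ 1.4 -0.6 -8.7] 30.59
0.1235 [ 0.532  -0.2046  0.1232] [  1.8  -0.4 -10.6] 30.91
0.124 [ 0.532  -0.2046  0.1237] [  1.9  -0.4 -12.4] 31.23
0.12425 [ 0.532  -0.2047  0.124 ] [  2.1  -0.8 -13.3] 31.54
0.1245 [ 0.532  -0.2046  0.1243] [  1.6  -0.5 -14.7] 31.86
hold [  1.6  -0.6 -14.5]
hold [  1.3  -0.2 -14.8]
hold [  0.9   0.2 -14.1]
hold [  0.8  -0.2 -14.6]
hold [  1.2   0.1 -14.6]
hold [  1.2  -0.2 -14. ]
hold [  0.9   0.3 -13.7]
hold [  0.5   0.1 -14.5]
hold [  0.6   0.1 -14.8]
0.12303 [ 0.5321 -0.2048  0.1233] [ -0.6   0.6 -10.9] 33.45
0.12203 [ 0.5322 -0.2049  0.1224] [-1.4  1.5 -7.4] 33.79
0.12103 [ 0.5329 -0.2053  0.1217] [-0.8  0.7 -5.4] 34.13
0.12003 [ 0.5331 -0.2055  0.1208] [ 0.5  0.4 -2. ] 34.48
0.11903 [ 0.5326 -0.205   0.1194] [ 0.3 -0.2 -0.5] 34.82
34.8167 0.30083471665989003 0.1190259463276392
```

Run:
```python
from h import *
robot.line_to([.5323,-.2048,.1186],velocity=.01)
fingers.gripper_to(1.0); robot.pause(.2)
print(robot.current_finger_gap(),robot.current_contact_force())
robot.line_to([.5323,-.2048,.24],velocity=.1); robot.pause(.3)
print(robot.current_tool_pos(),robot.current_contact_force(),robot.current_time_s())
w=vision.grab_frame("wrist"); s=vision.grab_frame("scene")
cv2.imwrite("pics/end.png",cv2.resize(np.hstack([w,s])[...,::-1],(800,300)))
```

```text
1.0012724120271521 [-0.63002701  0.23618701 -0.58302841]
[ 0.53215788 -0.20478279  0.23970352] [0.48326175 0.04337866 0.44110381] 37.5417
```

View pics/end.png

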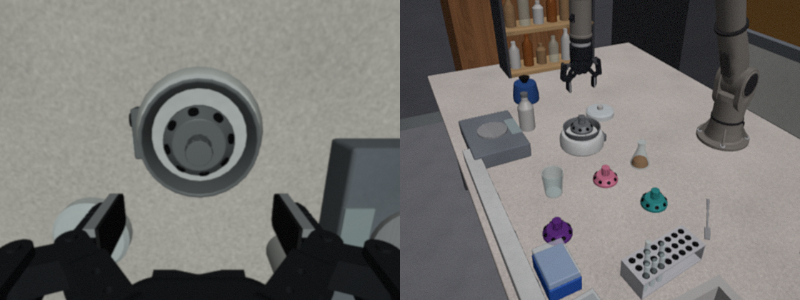

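The grey rotor sits centred in the bowl, and everything else on the bench is where it was.

```bash
python3 -c "
from station import workorder
print(workorder.close_job())"
```

```text
the job is handed in; nothing more can be done
None
```

The grey rotor is locked on the spindle: it snapped home (peak push about 18 N), held a pull of about 14.4 N for just over a second (highest averaged reading 14.8 N), was let go with nothing else visibly disturbed, and the job was handed in at about 38 s.

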